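# Let the ratchet press down onto the sample stage

## Task

Lift the holding pawl of the ratchet press off its wheel and swing it right over so that it lies back, then turn the crank to let the hold-down arm down until its rubber foot rests on the sample stage, pressing only gently. Finally swing the pawl back onto the wheel and let go, with the foot still resting on the stage. Do not force the wheel against the pawl, and leave the things standing round the press where they are.

Things in the scene. Friction and masses are not known exactly. Their poses are not given: they have to be found in the camera images.
- press: Fixed frame of a bench ratchet press: dark steel base plate 235x190x12 mm, grey cheeks. Origin on the worktop under the middle of the ratchet wheel; z up; x roughly away from the robot, y along the axle to the robot's left. Base spans x -62..172, y -50..140 mm. Axle at x 0, z 120 mm; pawl pivot at x 66, z 147 mm.
- axle (a point): Centre of the ratchet wheel, on the axle (parallel to the press's y), 120 mm above the worktop.
- crank_grip (a point): Middle of the crank handle: round black bar 12 mm thick, 52 mm long, parallel to the axle, on the press's right (press y -38..-90 mm), 60 mm from the axle. Starts above the axle, leaning 20 to 34 degrees towards the robot. Moving it over the top, away from the robot, turns the wheel backwards and lowers the arm: 1 to 4 N (7 N to start) while the foot is free. Friction keeps it where it is left.
- wheel: Turning part, origin at the axle: steel ratchet wheel (15 saw teeth, 45 mm radius, 14 mm thick, at y 0), crank, and hold-down arm (158 mm dark bar at press y 105 mm) with a black rubber foot 140 mm from the axle, reaching 25 mm below the bar's centre line. When turned as the press, the arm rises 0.6 rad; a positive turn about y lowers it. From start to touching the stage: 0.3 to 1 rad.
- pawl_grip (a point): Point to take the pawl: on its cross pin, a round steel bar 10 mm thick that sticks out of the pawl to the robot's left (free from y = 5 to 54 mm in the press frame, a 15 mm wide button at the end; this point is at y = 33 mm), 40 mm from the pawl pivot.
- pawl_pivot (a point): Pawl pivot (axis parallel to the axle) at y = 0, between two small cheeks.
- pawl: Holding pawl: steel bar 60 mm long, origin at its pivot. On the wheel (as at first) its cross pin is 40 mm to the robot's side of the pivot and 7 to 13 mm above it. It swings up and over, away from the robot, to a rest 2.3 rad from home (pin 31 mm beyond, 25 mm above the pivot) and stays there by its weight; short of vertical it drops on the wheel. On the wheel, it stops the arm from going down.
- stage: Sample stage under the foot (press x 137, y 105 mm): grey collar, height screw and flat aluminium head 42 mm wide. Origin under the collar, 12 mm above the worktop. The head's top is set anywhere from 50 to 100 mm above the worktop; this is not measured. It gives 1 mm under 2 N. The force at the crank handle rises by 2.3 N for each newton at the foot; above 6 N at the foot is too much.
- stopper_2: Bystander: red-brown rubber stopper, 31 mm wide, 28 mm high, standing by the press; origin at its underside. Leave it alone.
- weight_1: Bystander: brass balance weight with a knob, 22 mm wide, 26 mm high, standing by the press; origin at its underside. Leave it alone.
- dropper_1: Bystander: small white dropper bottle with a yellow conical cap, 30 mm wide, 75 mm high, standing by the press; origin at its underside. Leave it alone.
- vial_1: Bystander: small clear vial with a white cap, 23 mm wide, 46 mm high, standing by the press; origin at its underside. Leave it alone.
- cap_lid: Bystander: loose blue screw cap, 46 mm wide, 13 mm high, standing by the press; origin at its underside. Leave it alone.

How it is judged:
On the way, in this order (a step that is already met when the one before it is completed fails the run):
1. the pawl has been swung over and lies back, off the wheel (x of pawl_grip in the frame of press above 0.08 m), for 0.2 s.
2. with the pawl back, the arm has been let down and its foot rests on the stage (x of pawl_grip in the frame of press above 0.08 m and contact force between wheel and stage above 0.5 N), for 0.2 s.
At the end, for the whole second after the job is handed in: The pawl lies on the ratchet wheel again (its cross pin less than 166 mm above the worktop, on the wheel's side of the pivot), the foot rests on the stage with more than 0.5 N, and all is still (z of pawl_grip in the frame of press below 0.166 m and x of pawl_grip in the frame of press below 0.05 m and contact force between wheel and stage above 0.5 N and linear speed of pawl below 0.02 m/s and angular speed of wheel below 0.05 rad/s); the robot touches nothing.
It fails at once if the foot presses on the stage with more than 6 N (contact force between wheel and stage above 6 N).
It fails at once if the wheel is forced against the pawl with more than 20 N (contact force between wheel and pawl above 20 N).
It fails at once if a bystander is moved by more than 20 mm (distance of any of stopper_2, weight_1, dropper_1, vial_1, cap_lid from where it was at the start of the episode above 0.02 m).
It also fails if it takes over 61 s, if anything falls off the work surface, if the arm or the gripper's body presses on something with over 40 N, if the wrist force passes 120 N, or if a joint passes its speed limit or range.

## Robot

A 6-joint arm with a two-finger parallel gripper is mounted at the origin on a cart in front of the work surface, level with it; the furniture and walls round the work are solid. World frame = base frame: x ahead of the robot, y to its left, z up, the work surface at z = 0. Lengths are in m, angles in rad, forces in N, time in s.
With the tool pointing down it reaches from about 0.275 to 0.875 m from the base axis. Payload 12.5 kg.
Tool frame: the origin (TCP) lies on the centre line of the jaws, within the pads' length; the fingertips stand r.finger_overhang ahead of it and the grasp point (between the pads) lies 3 mm ahead of it (r.finger_overhang is the distance from the TCP to the fingertips, in m); z points along the fingers, y is the line along which they close (so a half turn about z gives the same grasp; the last joint's range is limited). The gripper opens to 85 mm and grips with 20 to 120 N. Pads are 22 mm wide; open, the fingers measure 114 mm over their backs; the gripper's body (76 mm by 85 mm) begins 54 mm behind the grasp point. The pads swing forward as they close: fully open they stand 13 mm farther back than shut.
Start: joints at [1.24, 0.351, 1.652, -0, 1.139, -0.085], TCP at [0.134, 0.533, 0.253] pointing down, gripper open.
Joint ranges: [-2.75, 2.75], [-0.79, 2.1], [0.01, 2.65], [-1.57, 4.71], [0.07, 3.14], [-2.87, 2.87]. Speed limits (rad/s): [2.22, 2.22, 2.79, 3.14, 3.14, 3.14].

## Interface

Orientations are given as a unit quaternion [x, y, z, w].
In Python, from cell import r, optics gives the robot as it stands. The module is installed in compiled form; this text tells all that it offers. Calls block until the motion is done:
- r.move_to(position, orientation): joint-space move of the TCP to a pose.
- r.move_linear(position, rot=None, vel=0.15): straight line of the TCP; rot=None keeps the orientation; vel is the mean speed in m/s.
- r.set_joints(angles): joint-space move.
- r.set_gripper(opening, squeeze=None): opening from 0.0 (shut) to 1.0 (fully open); squeeze is the grip in N (None keeps the last); returns when the fingers have stopped.
- r.sleep(seconds).
- r.inverse_kinematics(position, orientation): joint angles nearest the present ones, or None.
- optics.get_image(name): name is "side" or "top" or "wrist"; returns a dict with "pixels" (420x560x3 uint8, red, green, blue), "depth" (420x560 float32, m along the optical axis (not along the pixel's ray), 0 where there is no reading), "fx", "fy", "cx", "cy" (pixels), "camera_from_world" (4x4, takes a point from world to camera coordinates); the wrist camera has in their place "mount" (4x4, takes a point from camera to tool coordinates, whose origin is the TCP and whose axes are the flange's). Camera axes: x right, y down, z forward; pixel columns grow to the right and rows downward; lengths in m; the calibration is good to about 2 mm. A picture is of the moment at which its call begins: read the wrist's pose just before it.
A pose or a line that the arm cannot do raises r.PlanningError and nothing moves.
- r.hand_in(): hands the job in; it is judged then, once.
Readings, each from a call of its own:
- r.current_t(): time.
- r.current_q(): joint angles.
- r.current_qvel(): joint speeds.
- r.current_effort(): joint torques, N m.
- r.current_tool_pos(): TCP position.
- r.current_ee_rot(): TCP orientation.
- r.current_contact_force(): force on the tool from outside, world axes, zero at the start.
- r.current_torque(): the same for the moment, N m.
- r.current_opening(): opening from 0.0 (shut) to 1.0 (fully open).
- r.current_finger_force(): force on a finger pad.
Only numpy, scipy, OpenCV 4.12 (cv2) and the standard library are available. Lean on these libraries where they do the work, as an engineer would, in place of code of your own. Each camera call takes 0.05 s, during which the arm holds its last target. There are 200 camera calls.

## Working session

There is one attempt and no reset: what is moved stays moved. The work goes in short steps, each a Python script; the robot and the scene stay as the last script left them, time stands still between calls to the robot, and variables do not carry over. Pictures are saved under pics/ and viewed, at most 10 in all, crops included, and the job is handed in when it is done.

```bash
mkdir -p pics; ls; cat > h.py <<'E'
import numpy as np, cv2
from cell import r, optics
def grab(n):
    d=optics.get_image(n); cv2.imwrite
    return d
def save(d,f): cv2.imwrite('pics/'+f,cv2.cvtColor(d['pixels'],cv2.COLOR_RGB2BGR))
def cloud(d):
    z=d['depth']; v,u=np.mgrid[:z.shape[0],:z.shape[1]]
    P=np.stack([(u-d['cx'])/d['fx']*z,(v-d['cy'])/d['fy']*z,z],-1)
    T=np.linalg.inv(d['camera_from_world'])
    W=P@T[:3,:3].T+T[:3,3]; W[z==0]=np.nan
    return W
E
python3 - <<'E'
from h import *
for n in ('side','top'):
    d=grab(n); save(d,n+'0.png'); np.savez(n+'0.npz',W=cloud(d),px=d['pixels'],T=d['camera_from_world'],K=[d['fx'],d['fy'],d['cx'],d['cy']])
    print(n,np.linalg.inv(d['camera_from_world']).round(3).tolist(),d['fx'])
print(r.current_t(),r.finger_overhang,r.current_ee_rot(),r.current_tool_pos())
E
```

```text
pics
side [[0.821, -0.236, 0.519, 0.118], [-0.57, -0.373, 0.732, -0.623], [0.021, -0.897, -0.441, 0.518], [0.0, 0.0, 0.0, 1.0]] 420.95881095175105
top [[-0.014, -0.998, 0.064, 0.502], [-1.0, 0.013, -0.017, 0.031], [0.016, -0.064, -0.998, 1.203], [0.0, 0.0, 0.0, 1.0]] 471.63262678311423
0.1 0.022 [ 1.22595655e-01  9.92456575e-01 -4.91504565e-04 -1.01450307e-04] [0.13373387 0.53321015 0.25282789]
```

View pics/side0.png

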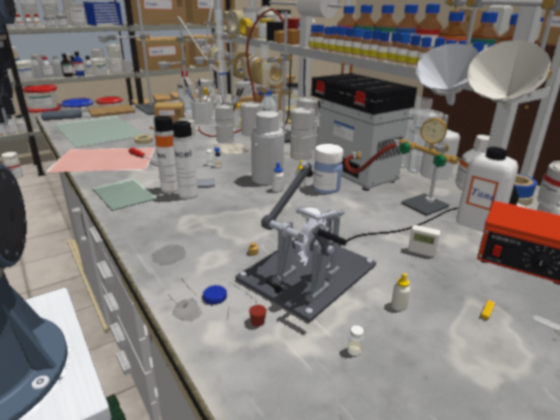

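View pics/top0.png

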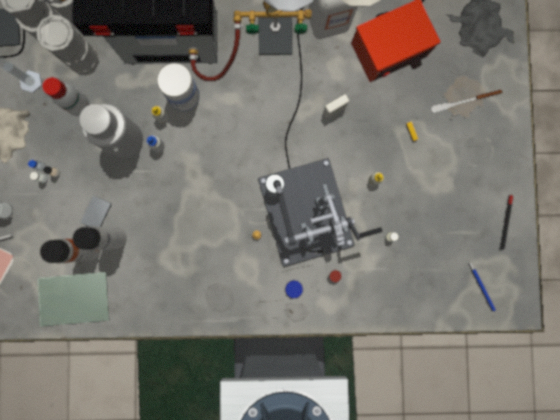

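The side view shows the press at about (315,240), with the crank bar near (330,236) and the arm near (285,195). The top view shows its base plate at corners of about (258,178), (328,160), (355,248) and (285,265), with the bystanders around it. Next I'll fit the base and look closer.

```bash
python3 - <<'E'
import numpy as np, cv2
t=np.load('top0.npz'); W=t['W']; px=t['px']
dark=(px.max(-1)<85)
m=(W[...,2]>0.004)&(W[...,2]<0.022)&dark
m[:150]=0;m[280:]=0;m[:,:245]=0;m[:,370:]=0
m=cv2.morphologyEx(m.astype(np.uint8),cv2.MORPH_OPEN,np.ones((3,3)))
n,l,s,c=cv2.connectedComponentsWithStats(m)
k=1+s[1:,4].argmax(); print(s[1:,4])
mm=cv2.morphologyEx(m,cv2.MORPH_CLOSE,np.ones((5,5)))
P=W[m>0][:,:2].astype(np.float32)
rect=cv2.minAreaRect(P*1000); print(rect, cv2.boxPoints(rect))
a=cv2.imread('pics/top0.png')[145:290,240:400]; b=cv2.imread('pics/side0.png')[150:320,230:390]
a=cv2.resize(a,None,fx=3.4,fy=3.4,interpolation=cv2.INTER_CUBIC)
b=cv2.resize(b,None,fx=3.4,fy=3.4,interpolation=cv2.INTER_CUBIC)
a=a[:,:400]if 0 else a
out=np.zeros((600,800,3),np.uint8)
b=cv2.resize(b,(400,425));a=cv2.resize(a,(400,362))
out[:362,:400]=a;out[:425,400:]=b
cv2.imwrite('pics/crop0.png',out[:430])
E
```

```text
[169 102 926  30]
((548.3650512695312, -51.19482421875), (194.76588439941406, 154.46177673339844), 15.196990966796875) [[ 434.1424      -2.1924973]
 [ 474.63275   -151.25278  ]
 [ 662.5877    -100.19715  ]
 [ 622.09735     48.86313  ]]
```

View pics/crop0.png

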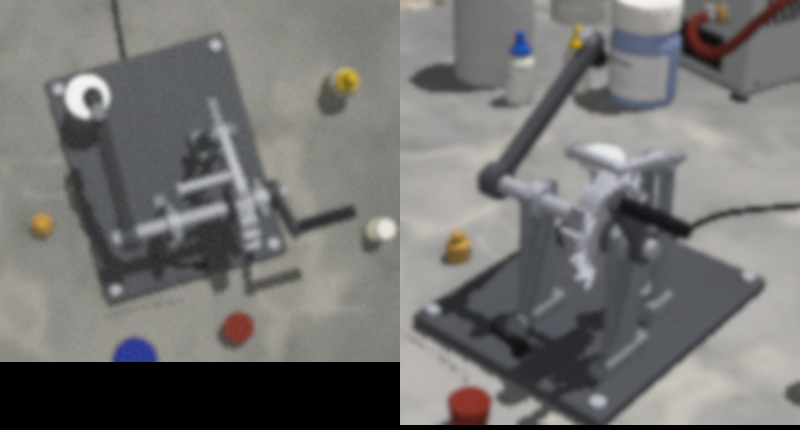

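The crop shows four base screws, at crop positions (59,88), (216,45), (115,290) and (274,243). The crank bar runs (300,228)→(352,212), the pawl pin runs (180,188)→(232,178), and the pawl cheeks extend back to (212,100). I'll get the press frame from the screws and check it against the crank and pin in the depth data.

```bash
python3 - <<'E'
import numpy as np, cv2
t=np.load('top0.npz'); K=t['K'];T=np.linalg.inv(t['T'])
px=t['px'];g=px.astype(float).min(-1)
def ray(u,v,z):
    d=T[:3,:3]@np.array([(u-K[2])/K[0],(v-K[3])/K[1],1]); return T[:3,3]+d*(z-T[2,3])/d[2]
S=[]
for u,v in [(263.6,180.2),(326.4,163),(286,261),(349.6,242.2)]:
    u0,v0=int(round(u)),int(round(v)); w=g[v0-3:v0+4,u0-3:u0+4]; w=np.clip(w-np.median(w)-15,0,None)
    vv,uu=np.mgrid[v0-3:v0+4,u0-3:u0+4]; S.append(ray((w*uu).sum()/w.sum(),(w*vv).sum()/w.sum(),0.013))
S=np.array(S)[:,:2]; print(S.round(4))
fl,fr,nl,nr=S
c=S.mean(0); ex=(fl-nl)+(fr-nr); ey=(fl-fr)+(nl-nr)
print('lens',np.linalg.norm(fl-nl),np.linalg.norm(fr-nr),np.linalg.norm(fl-fr),np.linalg.norm(nl-nr))
yaw=np.arctan2(ex[1],ex[0]); yaw2=np.arctan2(-ey[0],ey[1]); print(yaw,yaw2)
y=(yaw*235+yaw2*190)/425
R=np.array([[np.cos(y),-np.sin(y)],[np.sin(y),np.cos(y)]])
o=c-R@[0.055,0.045]; print('origin',o,'yaw',y)
np.savez('press.npz',o=o,yaw=y)
# check in press frame
for n in('top','side'):
    q=np.load(n+'0.npz');W=q['W'];P=W.copy();P[...,:2]=(W[...,:2]-o)@R
    def rep(name,m):
        X=P[m]; 
        if len(X): print(n,name,len(X),'med',np.median(X,0).round(4),'5%',np.percentile(X,5,axis=0).round(3),'95%',np.percentile(X,95,axis=0).round(3))
    x,yy,z=P[...,0],P[...,1],P[...,2]
    rep('crank',(yy<-.042)&(yy>-.09)&(z>.12)&(z<.22)&(abs(x)<.07))
    rep('pin',(yy>.012)&(yy<.05)&(z>.14)&(z<.19)&(x>.0)&(x<.06))
    rep('axle',(yy>.02)&(yy<.09)&(z>.1)&(z<.14)&(abs(x)<.02))
    rep('armend',(yy>.08)&(yy<.13)&(z>.1)&(x>.07)&(x<.2))
    rep('arm near',(yy>.08)&(yy<.13)&(z>.1)&(x>.0)&(x<.07))
    rep('stage',(abs(yy-.105)<.03)&(z>.03)&(z<.11)&(x>.11)&(x<.165))
E
```

```text
[[ 0.6492  0.0374]
 [ 0.6953 -0.1152]
 [ 0.4479 -0.0098]
 [ 0.4925 -0.17  ]]
lens 0.20672212736314696 0.21005113147078117 0.15941066771014656 0.1662934713883869
0.24752307948483024 0.2823284058764467
origin [ 0.52984279 -0.12215631] yaw 0.26308310775402344
top crank 118 med [-0.0316 -0.0647  0.1743] 5% [-0.037 -0.086  0.169] 95% [-0.026 -0.044  0.178]
top pin 75 med [0.0282 0.0308 0.1595] 5% [0.024 0.014 0.156] 95% [0.032 0.048 0.162]
top axle 234 med [0.0016 0.0608 0.1268] 5% [-0.01   0.025  0.12 ] 95% [0.013 0.086 0.133]
top armend 190 med [0.1032 0.1068 0.1942] 5% [0.073 0.1   0.177] 95% [0.13  0.112 0.215]
top arm near 230 med [0.0256 0.106  0.1455] 5% [0.002 0.087 0.123] 95% [0.065 0.115 0.173]
top stage 164 med [0.1416 0.112  0.0899] 5% [0.122 0.089 0.087] 95% [0.155 0.123 0.093]
side crank 204 med [-0.0375 -0.0661  0.1731] 5% [-0.04  -0.086  0.166] 95% [-0.032 -0.043  0.176]
side pin 87 med [0.0231 0.0314 0.1589] 5% [0.021 0.016 0.153] 95% [0.028 0.047 0.161]
side axle 330 med [-0.006   0.0613  0.1244] 5% [-0.018  0.037  0.103] 95% [0.01  0.084 0.132]
side armend 290 med [0.1019 0.1038 0.1904] 5% [0.073 0.1   0.172] 95% [0.121 0.112 0.212]
side arm near 334 med [0.0351 0.1039 0.1494] 5% [0.004 0.101 0.128] 95% [0.065 0.112 0.173]
side stage 89 med [0.1403 0.107  0.0898] 5% [0.116 0.093 0.073] 95% [0.153 0.122 0.091]
```

Both views agree with the given geometry after a correction of about 1.5 mm in x: pin centre at press x≈26.5, z≈156 mm, and crank at −33 mm, or about 32°. The stage top is at about 90 mm and the arm at about +32°, so I expect a turn of about 0.6 rad. Next step is to grip the pawl pin.

```bash
cat >> h.py <<'E'
from scipy.spatial.transform import Rotation as Ro
_p=np.load('press.npz'); yaw=float(_p['yaw']); c,s=np.cos(yaw),np.sin(yaw)
R2=np.array([[c,-s],[s,c]]); O=_p['o']+R2@[0.0015,0.0005]
def W(x,y,z): return np.r_[O+R2@[x,y],z]          # press -> world
def PR(p): return np.r_[R2.T@(np.asarray(p[:2])-O),p[2]]
def F():                                           # contact force, press axes
    f=np.mean([r.current_contact_force() for _ in range(3)],0); return np.r_[R2.T@f[:2],f[2]]
QA=Ro.from_matrix(np.c_[[-s,c,0],[c,s,0],[0,0,-1]]).as_quat()   # down, closing along press x
QB=Ro.from_matrix(np.c_[[s,-c,0],[-c,-s,0],[0,0,-1]]).as_quat()
E
python3 - <<'E'
from h import *
p=W(.0265,.035,.26)
for q in(QA,QB):
    print([np.round(r.inverse_kinematics(W(*a),q),2).tolist() for a in((.0265,.035,.26),(.0265,.035,.161),(.1,.035,.175),(0,-.064,.176))])
print(F())
E
```

```text
[[-0.23, 0.35, 1.63, -0.0, 1.16, -0.49], [-0.23, 0.47, 1.73, -0.0, 0.95, -0.49], [-0.17, 0.56, 1.53, -0.0, 1.05, -0.44], [-0.4, 0.49, 1.65, -0.0, 1.0, -0.67]]
[[-0.23, 0.35, 1.63, -0.0, 1.16, 2.65], [-0.23, 0.47, 1.73, -0.0, 0.95, 2.65], [-0.17, 0.56, 1.53, -0.0, 1.05, 2.7], [-0.4, 0.49, 1.65, -0.0, 1.0, 2.48]]
[-0.49135524  1.00582492  0.04077281]
```

```bash
python3 - <<'E'
from h import *
p=r.current_tool_pos()
r.move_linear([p[0],p[1],.33],vel=.3)
r.set_gripper(.38,squeeze=20)
r.move_to(W(.0265,.035,.28),QA); print(r.current_t())
r.move_linear(W(.0265,.035,.161),vel=.12)
print(r.current_t(),PR(r.current_tool_pos()),F(),r.current_opening())
d=grab('side');save(d,'side1.png')
im=cv2.cvtColor(d['pixels'],cv2.COLOR_RGB2BGR)[100:310,220:420]
cv2.imwrite('pics/side1c.png',cv2.resize(im,None,fx=2.8,fy=2.8,interpolation=cv2.INTER_CUBIC))
E
```

```text
3.6917
4.8333 [0.02683049 0.03484222 0.16166431] [ 0.28001426 -0.91458046  0.53155871] 0.3769851756981413
```

View pics/side1c.png

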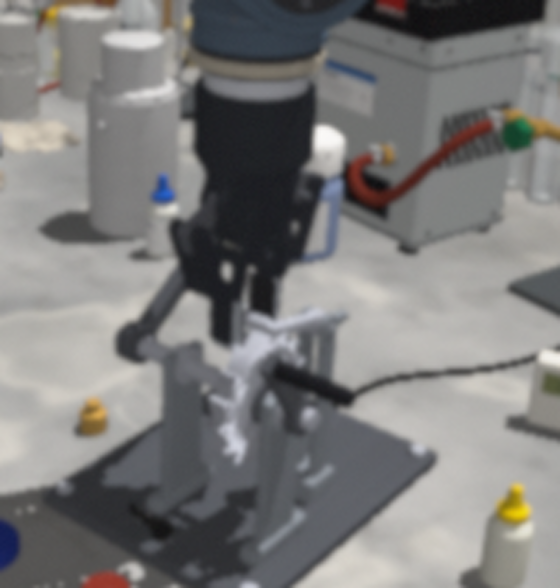

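The fingers straddle the pin left of the wheel, at about (245,310), with no contact. Now I'll close and check the forces.

```bash
python3 - <<'E'
from h import *
f0=F()
r.set_gripper(0.0,squeeze=25)
print(r.current_opening()*85,r.current_finger_force(),F()-f0,PR(r.current_tool_pos()),r.current_t())
E
```

```text
8.821010384747533 25.988413095474243 [-9.39110907 -0.4357883   5.63065533] [0.02531154 0.0350396  0.16130517] 5.2083
```

```bash
cat >> h.py <<'E'
XC,ZC,RP,DZ=.0644,.147,.040,.0053
def arc(a0,a1,n,vel=.05,lim=25):
    for a in np.linspace(a0,a1,n+1)[1:]:
        r.move_linear(W(XC+RP*np.cos(a),.035,ZC+RP*np.sin(a)+DZ),vel=vel)
        f=F(); print(round(a,2),f.round(1),PR(r.current_tool_pos()).round(4),round(r.current_opening()*85,1))
        if np.abs(f).max()>lim: print('LIMIT');return False
    return True
E
python3 - <<'E'
from h import *
print(arc(2.915,.70,10),r.current_t())
d=grab('side');im=cv2.cvtColor(d['pixels'],cv2.COLOR_RGB2BGR)[100:310,220:420]
cv2.imwrite('pics/side2c.png',cv2.resize(im,None,fx=2.8,fy=2.8,interpolation=cv2.INTER_CUBIC))
E
```

```text
2.69 [-7.7 -0.5  3.1] [0.0276 0.035  0.1699] 8.7
2.47 [-14.4  -0.6   7.6] [0.0313 0.0351 0.1773] 8.7
2.25 [-23.4   1.6  18.6] [0.0368 0.0353 0.1842] 8.7
2.03 [-10.8   4.8  19.1] [0.0465 0.0351 0.1901] 8.5
1.81 [-5.8  3.3 12.6] [0.0554 0.0351 0.1928] 8.7
1.59 [-1.8  1.5  7.7] [0.0646 0.035  0.1937] 9.1
1.36 [1.4 1.3 4.9] [0.0733 0.0349 0.1921] 8.8
1.14 [0.8 0.7 2.5] [0.0813 0.035  0.1887] 8.9
0.92 [-1.  -1.1 -0.1] [0.0886 0.035  0.1836] 9.2
0.7 [-1.8 -1.4 -1.4] [0.095  0.035  0.1774] 8.8
True 8.4583
```

View pics/side2c.png

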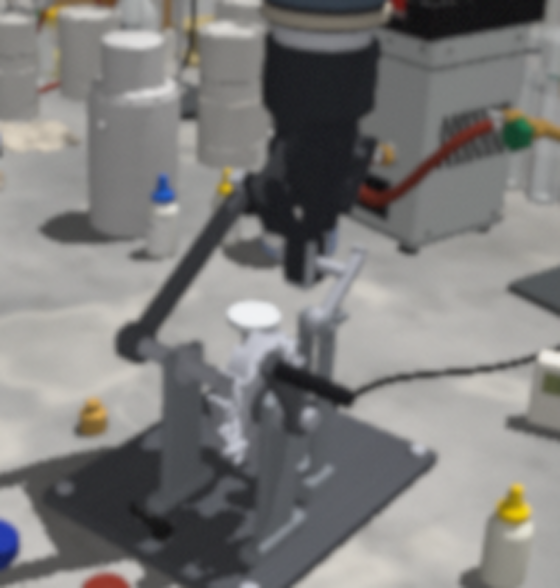

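The pawl is over: its pin is on the far side at (335,265) and the arm is unmoved. I'll release it, retreat upward, and straddle the crank bar.

```bash
python3 - <<'E'
from h import *
r.set_gripper(.3)
p=PR(r.current_tool_pos()); r.move_linear(W(*(p+[0,0,.07])),vel=.15)
r.set_gripper(.33)
r.move_linear(W(-.034,-.066,.26),vel=.2)
d=grab('top'); w=cloud(d); P=w.copy(); P[...,:2]=(w[...,:2]-O)@R2
x,y,z=P[...,0],P[...,1],P[...,2]
for n,m in(('pin',(y>.012)&(y<.05)&(z>.16)&(z<.19)&(x>.08)&(x<.12)),('arm',(y>.09)&(y<.12)&(z>.12)&(x>.08)&(x<.14))):
    X=P[m]; print(n,len(X),np.median(X,0).round(4) if len(X) else '')
r.move_linear(W(-.034,-.066,.176),vel=.12)
print(r.current_t(),PR(r.current_tool_pos()),F(),r.current_opening()*85)
d=grab('side');im=cv2.cvtColor(d['pixels'],cv2.COLOR_RGB2BGR)[100:310,220:420]
cv2.imwrite('pics/side3c.png',cv2.resize(im,None,fx=2.8,fy=2.8,interpolation=cv2.INTER_CUBIC))
E
```

```text
pin 76 [0.0967 0.0309 0.176 ]
arm 156 [0.1061 0.1063 0.198 ]
11.525 [-0.03363637 -0.066188    0.17663778] [ 0.05491685 -0.51578738  0.86844159] 28.08383892365198
```

View pics/side3c.png

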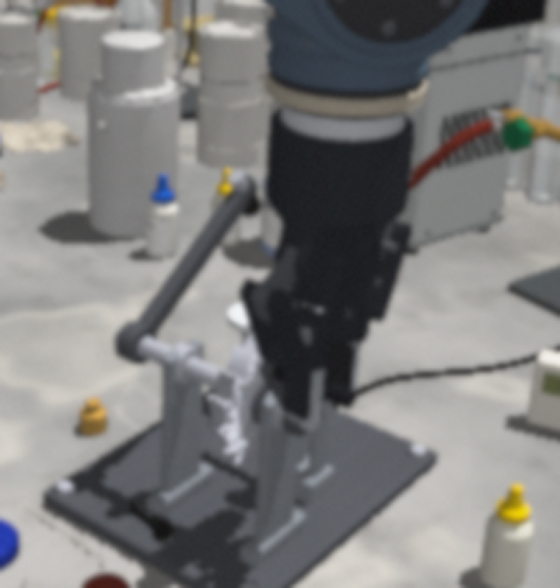

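The straddle is good and the pawl lies back, with its pin at x 97 mm. I'll push the crank over in steps while watching the force.

```bash
cat >> h.py <<'E'
def push(x0,x1,step,lim,vel=.03):
    for x in np.arange(x0,x1+1e-6,step):
        xb=x-.008; z=.120+np.sqrt(.06**2-xb**2)+.005
        r.move_linear(W(x,-.066,z),vel=vel); f=F()
        print(round(x,4),f.round(1),PR(r.current_tool_pos())[0].round(4),round(r.current_t(),2))
        if abs(f[0])>lim: print('LIMIT');return x
    return x
E
python3 - <<'E'
from h import *
push(-.030,-.004,.002,9)
d=grab('top'); w=cloud(d); P=w.copy(); P[...,:2]=(w[...,:2]-O)@R2
x,y,z=P[...,0],P[...,1],P[...,2]
X=P[(y>.09)&(y<.12)&(z>.105)&(x>.03)&(x<.12)]; k=np.polyfit(X[:,0],X[:,2],1); print('arm',k,np.arctan(k[0]))
E
```

```text
-0.03 [-0.4 -0.3  0.3] -0.0299 11.93
-0.028 [-0.5  0.2  0.5] -0.0278 12.18
-0.026 [-1.2  0.7  1.1] -0.026 12.43
-0.024 [-1.3  0.2  1.2] -0.024 12.68
-0.022 [-3.4  0.9  1.6] -0.0219 12.93
-0.02 [-2.2 -0.1  1.9] -0.0198 13.18
-0.018 [-0.9 -0.4  0.9] -0.0178 13.43
-0.016 [-1.9 -0.7  1. ] -0.0158 13.68
-0.014 [-0.6  0.3 -0.1] -0.0138 13.93
-0.012 [0.4 1.2 1.3] -0.0118 14.18
-0.01 [-0.4  0.2  0.6] -0.0098 14.43
-0.008 [-0.2  0.9 -0.5] -0.0078 14.68
-0.006 [-0.3 -0.1 -0.3] -0.0058 14.93
-0.004 [-0.6  0.6  0.5] -0.0038 15.18
arm [0.1800987  0.12750311] 0.17818853761947598
```

```bash
cat >> h.py <<'E'
def F(n=5):
    f=[]
    for _ in range(n): f.append(r.current_contact_force()); r.sleep(.015)
    f=np.mean(f,0); return np.r_[R2.T@f[:2],f[2]]
E
python3 - <<'E'
from h import *
x=push(-.002,.003,.001,6); x=push(x+.0005,.016,.0005,8.5)
print(r.current_t())
E
```

```text
-0.002 [0.  0.4 0.1] -0.0019 15.56
-0.001 [-1.2 -0.   1. ] -0.001 15.89
0.0 [-1.5 -0.2  0.9] 0.0 16.23
0.001 [-1.4 -0.3  0.7] 0.0011 16.56
0.002 [-1.4  0.3  0.9] 0.0021 16.89
0.003 [-0.9  0.1  0.9] 0.0031 17.23
0.0035 [-1.5 -0.   1.1] 0.0035 17.56
0.004 [-1.5  0.1  1.2] 0.004 17.89
0.0045 [-2.1 -0.   1.1] 0.0046 18.23
0.005 [-1.4  0.5  1.4] 0.005 18.56
0.0055 [-2.1  0.2  1. ] 0.0055 18.89
0.006 [-1.7 -0.   1. ] 0.006 19.23
0.0065 [-1.9 -0.2  1.1] 0.0066 19.56
0.007 [-1.6 -0.1  1.5] 0.007 19.89
0.0075 [-1.7  0.4  0.9] 0.0075 20.23
0.008 [-1.1 -0.1  1. ] 0.008 20.56
0.0085 [-1.4  0.   0.7] 0.0085 20.89
0.009 [-1.6  0.1  1.1] 0.009 21.23
0.0095 [-3.9  0.2  2.7] 0.0094 21.56
0.01 [-6.2 -0.1  3.3] 0.0096 21.89
0.0105 [-7.9 -0.1  4.5] 0.0099 22.23
0.011 [-10.1   0.3   5.4] 0.0101 22.56
LIMIT
22.5583
```

Contact is clear: the force rises from 1.6 N to 10 N, which is about 3.7 N at the foot. I'll back off slowly to see whether the crank stays.

```bash
python3 - <<'E'
from h import *
for x in np.arange(.0105,.0069,-.0005):
    r.move_linear(W(x,-.066,.1848),vel=.03); f=F()
    print(round(x,4),f.round(1),PR(r.current_tool_pos())[0].round(4),round(r.current_t(),2))
E
```

```text
0.0105 [-6.9 -0.   4. ] 0.01 22.89
0.01 [-5.7 -0.   3.2] 0.0099 23.23
0.0095 [-1.8 -0.4  0.9] 0.0096 23.56
0.009 [0.2 0.2 0. ] 0.0092 23.89
0.0085 [ 0.3 -0.1 -0. ] 0.0085 24.23
0.008 [0.3 0.2 0.3] 0.008 24.56
0.0075 [-0.1 -0.   0.4] 0.0075 24.89
0.007 [-0.1 -0.   0.4] 0.007 25.23
```

On release the crank partly sprang back, so I'll re-approach finely to find where it rests and how much load is left.

```bash
python3 - <<'E'
from h import *
def st(xs):
    for x in xs:
        r.move_linear(W(x,-.066,.1848),vel=.03); f=F(6); p=[]
        for _ in range(3): p.append(PR(r.current_tool_pos())[0])
        print(round(x,5),f.round(1),(np.mean(p)*1e3).round(2),round(r.current_t(),2))
        if abs(f[0])>8.5: break
st(np.r_[.0085,np.arange(.0090,.0111,.00025)])
E
```

```text
0.0085 [-0.4  0.4 -0.2] 8.52 25.57
0.009 [ 0.1 -0.1  0.1] 9.0 25.93
0.00925 [ 0.1 -0.1 -0.1] 9.24 26.27
0.0095 [-0.1  0.1  0.1] 9.47 26.62
0.00975 [-2.6  0.   0.6] 9.56 26.98
0.01 [-5.1 -0.2  1.9] 9.66 27.32
0.01025 [-6.9 -0.2  2.5] 9.72 27.68
0.0105 [-7.6 -0.3  2.7] 9.84 28.02
0.01075 [-8.6 -0.1  3.6] 9.94 28.38
```

The crank rests at 9.5 mm and only moves on again at about 7 N, so the foot keeps roughly 2 N by friction. I'll leave the crank, then grip the pawl and swing it back.

```bash
python3 - <<'E'
from h import *
import h
r.move_linear(W(.0085,-.066,.1848),vel=.01)
r.move_linear(W(.0015,-.066,.1848),vel=.05)
r.move_linear(W(.0015,-.066,.26),vel=.15)
r.set_gripper(.38)
r.move_linear(W(.0957,.035,.25),vel=.2)
r.move_linear(W(.0957,.035,.1774),vel=.12)
f0=F(); r.set_gripper(0.,squeeze=20)
print(r.current_opening()*85,(F()-f0).round(1),PR(r.current_tool_pos()).round(4),r.current_t())
h.XC-=.0008; h.ZC+=.0006
print(arc(.72,2.70,9),r.current_t())
E
```

```text
9.27482586164978 [-2.8  0.4  5.2] [0.0958 0.035  0.178 ] 32.0083
0.94 [5.7 1.3 5.2] [0.0884 0.035  0.1861] 9.1
1.16 [5.6 2.  7.2] [0.081  0.0349 0.1908] 8.9
1.38 [3.4 0.7 7.7] [0.0722 0.0348 0.1932] 9.2
1.6 [0.5 0.2 7. ] [0.0628 0.0348 0.1934] 9.2
1.82 [-0.1 -2.4  3. ] [0.0536 0.0348 0.1915] 9.1
2.04 [ 0.9 -4.1 -1. ] [0.0452 0.0349 0.1882] 9.3
2.26 [ 1.2 -3.7 -1. ] [0.038  0.035  0.1837] 8.6
2.48 [ 2.1 -3.2 -0.7] [0.0319 0.035  0.1773] 8.9
2.7 [ 3.9 -2.3 -1.6] [0.0274 0.0351 0.1696] 8.8
True 35.7417
```

```bash
python3 - <<'E'
from h import *
import h
h.XC-=.0008; h.ZC+=.0006
b=F(8)
for a in np.arange(2.72,2.97,.02):
    r.move_linear(W(h.XC+RP*np.cos(a),.035,h.ZC+RP*np.sin(a)+DZ),vel=.03); f=F(6)
    print(round(a,2),f.round(1),PR(r.current_tool_pos()).round(4),round(r.current_t(),2))
    if f[2]-b[2]>3: print('touch'); break
d=grab('side');im=cv2.cvtColor(d['pixels'],cv2.COLOR_RGB2BGR)[100:310,220:420]
cv2.imwrite('pics/side4c.png',cv2.resize(im,None,fx=2.8,fy=2.8,interpolation=cv2.INTER_CUBIC))
E
```

```text
2.72 [ 4.8 -1.8 -1. ] [0.0272 0.035  0.1693] 36.23
2.74 [ 4.5 -1.2 -0. ] [0.027  0.035  0.1686] 36.58
2.76 [ 5.2 -1.2  0.2] [0.0266 0.035  0.1679] 36.92
2.78 [ 4.9 -1.1  0.4] [0.0263 0.035  0.1671] 37.27
2.8 [ 5.4 -1.1  0.7] [0.026  0.035  0.1663] 37.62
2.82 [ 5.2 -0.3  0.9] [0.0258 0.035  0.1655] 37.98
touch
```

View pics/side4c.png

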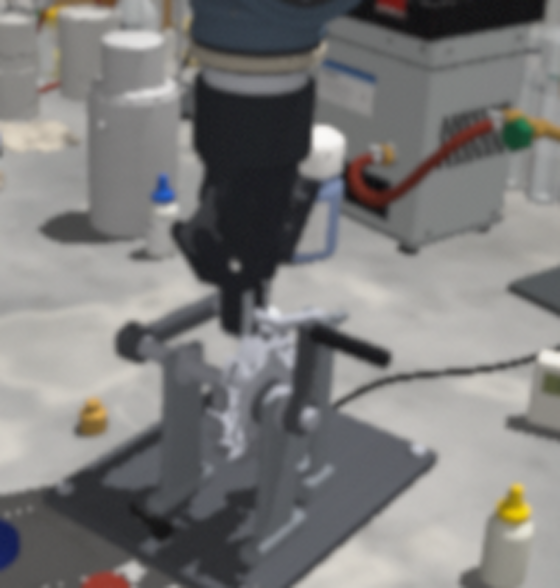

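The arm is down near horizontal and the gripped pawl is just above the wheel at (265,320). The force change is only gradual drift, so I'll keep lowering in small steps.

```bash
python3 - <<'E'
from h import *
import h
h.XC-=.0008; h.ZC+=.0006
for a in np.arange(2.84,3.0,.02):
    r.move_linear(W(h.XC+RP*np.cos(a),.035,h.ZC+RP*np.sin(a)+DZ),vel=.03); f=F(6)
    print(round(a,2),f.round(1),PR(r.current_tool_pos()).round(4),round(r.current_t(),2))
    if f[2]>3: print('touch'); break
E
```

```text
2.84 [ 4.  -0.2  5.1] [0.0257 0.035  0.1652] 38.38
touch
```

The pin touched the wheel (Fz jumped to 5 N) at about z 160 mm. I'll release, retreat and verify.

```bash
python3 - <<'E'
from h import *
r.set_gripper(.3)
p=PR(r.current_tool_pos()); r.move_linear(W(*(p+[0,0,.11])),vel=.15)
p=r.current_tool_pos(); r.move_linear([p[0]-.1,p[1]+.15,.30],vel=.25)
d=grab('top'); w=cloud(d); P=w.copy(); P[...,:2]=(w[...,:2]-O)@R2
x,y,z=P[...,0],P[...,1],P[...,2]
X=P[(y>.012)&(y<.05)&(z>.14)&(z<.20)&(x>0)&(x<.06)]; print('pin',len(X),np.median(X,0).round(4),X.max(0).round(4))
X=P[(y>-.09)&(y<-.042)&(z>.14)&(z<.2)&(abs(x)<.05)]; print('crank',len(X),np.median(X,0).round(4))
X=P[(y>.09)&(y<.12)&(z>.105)&(x>.03)&(x<.12)]; k=np.polyfit(X[:,0],X[:,2],1); print('arm',k)
print(r.current_t())
d=grab('side');im=cv2.cvtColor(d['pixels'],cv2.COLOR_RGB2BGR)[130:320,200:420]
cv2.imwrite('pics/side5c.png',cv2.resize(im,None,fx=3,fy=3,interpolation=cv2.INTER_CUBIC))
E
```

```text
pin 73 [0.0273 0.0309 0.1625] [0.032  0.0497 0.1694]
crank 117 [ 0.003  -0.0648  0.1845]
arm [-0.03592605  0.12648552]
40.5
```

View pics/side5c.png

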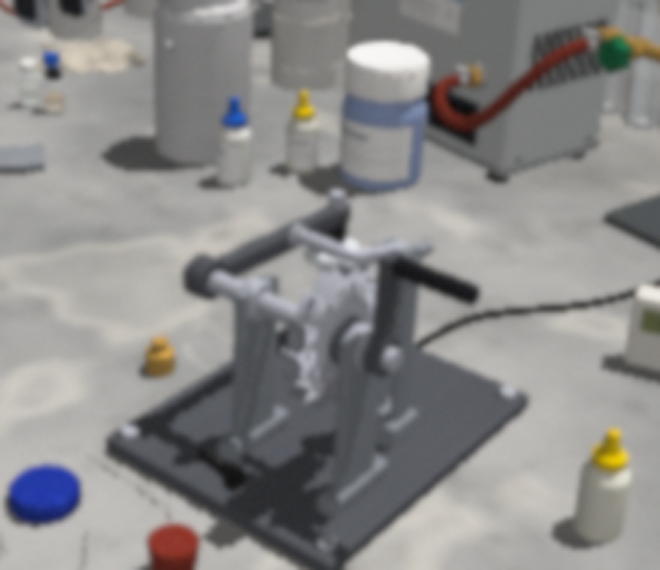

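The pawl is on the wheel (pin centre at about z 158 mm), the arm is level on the stage, and the bystanders look untouched. There are 20 s left, so I'll gently re-probe the crank to confirm the foot preload after the pawl landed, topping up to the same level as before.

```bash
python3 - <<'E'
from h import *
r.set_gripper(.33)
r.move_to(W(.0015,-.066,.25),QA)
r.move_linear(W(.0015,-.066,.1848),vel=.15)
r.move_linear(W(.0085,-.066,.1848),vel=.03)
print(r.current_t(),r.current_opening()*85)
for x in np.r_[.009,np.arange(.00925,.0111,.00025)]:
    r.move_linear(W(x,-.066,.1848),vel=.03); f=F(5)
    print(round(x,5),f.round(1),round(PR(r.current_tool_pos())[0]*1e3,2),round(r.current_t(),2))
    if abs(f[0])>8: break
    if r.current_t()>51: break
r.move_linear(W(.0085,-.066,.1848),vel=.015)
r.move_linear(W(.0015,-.066,.1848),vel=.05)
r.move_linear(W(.0015,-.066,.26),vel=.15)
print(r.current_t())
E
```

```text
42.8167 28.314195546164758
0.009 [-0.  -0.3 -0.2] 8.95 43.15
0.00925 [ 0.4 -0.2 -0.2] 9.24 43.48
0.0095 [-0.3 -0.2  0.2] 9.47 43.82
0.00975 [-2.7 -0.1  1. ] 9.57 44.15
0.01 [-5.2 -0.1  1.9] 9.65 44.48
0.01025 [-6.2 -0.1  2.3] 9.73 44.82
0.0105 [-7.2 -0.1  3.1] 9.84 45.15
0.01075 [-8.6 -0.4  3.6] 9.94 45.48
46.725
```

The response is the same as before, so the crank hasn't moved and the foot is still preloaded. I'll hand in.

```bash
python3 - <<'E'
from h import *
print(r.hand_in(), r.current_t())
E
```

```text
the job is handed in; nothing more can be done
the job is handed in; nothing more can be done
```

I swung the pawl back, lowered the foot onto the stage (it holds an estimated 2 N; not measured directly), put the pawl back on the wheel, and handed in just after 46.7 s; I haven't seen the verdict.

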